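Face up the half wheels on the cheese stall

TASK

Face up the cheese display: push each of the two half wheels forward along the board until its cut face lies flat against the front rail, centred behind its own price ticket (dark-rinded cheese behind the ticket with the dark brown stripe, pale-rinded one behind the ticket with the yellow stripe). Only slide them with the fingertips, never lift or tip them, and leave all the other cheeses and things where they stand.

Things in the scene. Friction and masses are not known exactly. Their poses are not given: they have to be found in the camera images.
- board: fixed wooden display board on the table: top 18 mm above the table, 800 along y, reaching 320 from the rail towards the robot; along its far edge a fixed straight wooden rail, 25 high above the board's top, 18 thick. Origin: table level under the middle of the rail's inner (robot-side) face; x points across the rail, away from the robot, y along the rail. Turned by up to 6 degrees
- ticket_dark: fixed white price ticket with a dark brown stripe along its top, 60 mm wide, in a black clip on the rail; belongs to half_dark. Its top is 66 above the board. Origin: on the board's top surface at the foot of the rail's inner face, level with the ticket's middle; axes as the board's (x across the rail away from the robot, y along it). All of rail, clip and card is at x > 0
- ticket_pale: fixed white price ticket with a yellow stripe along its top, 60 mm wide, in a black clip on the rail; belongs to half_pale. Its top is 66 above the board. Origin: on the board's top surface at the foot of the rail's inner face, level with the ticket's middle; axes as the board's (x across the rail away from the robot, y along it). All of rail, clip and card is at x > 0
- half_dark: loose half wheel of firm cheese, dark grey-brown rind and deep yellow cut face, 0.5 kg (slides at 2 to 5 N); belongs behind the ticket with the dark brown stripe. Upright-sided half disc, radius 75 mm, height 55 mm. Origin: underside, middle of the cut edge (centre of the circle). x points out of the flat cut face (150 mm), the half-round rind lies on -x, y along the cut face, z up
- half_dark_left (a point): corner of the cut face of half_dark: the end of the face at y = +75 mm in half_dark's frame, 5 mm above its underside
- half_dark_right (a point): corner of the cut face of half_dark: the end of the face at y = -75 mm in half_dark's frame, 5 mm above its underside
- half_pale: loose half wheel of firm cheese, light tan rind and pale cream-yellow cut face, 0.5 kg (slides at 2 to 5 N); belongs behind the ticket with the yellow stripe. Upright-sided half disc, radius 75 mm, height 55 mm. Origin: underside, middle of the cut edge (centre of the circle). x points out of the flat cut face (150 mm), the half-round rind lies on -x, y along the cut face, z up
- half_pale_left (a point): corner of the cut face of half_pale: the end of the face at y = +75 mm in half_pale's frame, 5 mm above its underside
- half_pale_right (a point): corner of the cut face of half_pale: the end of the face at y = -75 mm in half_pale's frame, 5 mm above its underside
- goat_round: small white round goat cheese, 52 mm across, 36 mm high, standing at the rail about midway between the two tickets; loose. Origin: centre of its underside
- block_low: orange-yellow cheese block 65 x 60 x 40 mm (x, y, z), on the board at the rail beyond the left (+y) half wheel; loose. Origin: centre of its underside
- block_top: smaller yellow cheese block 50 x 48 x 34 mm lying on block_low; loose. Origin: centre of its underside
- wax_cheese: yellow wax-coated pear-shaped cheese, 76 mm across, 81 mm high, on the board at the rail beyond the right (-y) half wheel; loose. Origin: centre of its underside
- honey_jar: amber glass jar with brass lid, 64 mm across, 85 mm high, on the table left of the board; loose. Origin: centre of its underside
- pick_cup: blue ceramic cup, 60 mm across, 65 mm high, on the table left of the board; loose. Origin: centre of its underside
- cheese_knife: cheese knife 255 mm long, at most 30 mm wide and 18 mm high, lying on the table right of the board roughly along x, wooden handle towards the robot; loose. Origin: on the table under the knife, near the bolster
Not all that is in view belongs to the job. There is more than one size of the half_pale; the job needs the smaller.

How it is judged:
At the end, for the whole second after the job is handed in: Both half wheels lie on the board at rest, both ends of each cut face within 5 mm of the rail's inner face, and the middle of each cut face within 15 mm, along the rail, of the middle of its own ticket (x of each of half_dark_left, half_dark_right in the frame of ticket_dark above -0.005 m and y of half_dark in the frame of ticket_dark between -0.015 and 0.015 m and z of half_dark in the frame of ticket_dark below 0.004 m and angle between each of half_dark, half_pale's own z axis and vertical below 0.06 rad and linear speed of each of half_dark, half_pale below 0.01 m/s and x of each of half_pale_left, half_pale_right in the frame of ticket_pale above -0.005 m and y of half_pale in the frame of ticket_pale between -0.015 and 0.015 m and z of half_pale in the frame of ticket_pale below 0.004 m); the robot touches nothing.
It fails at once if half_dark is lifted off the board (more than 10 mm) or tipped (more than 10 degrees) instead of being slid (z of half_dark in the frame of ticket_dark above 0.01 m or angle between half_dark's own z axis and vertical above 0.175 rad).
It fails at once if half_pale is lifted off the board (more than 10 mm) or tipped (more than 10 degrees) instead of being slid (z of half_pale in the frame of ticket_pale above 0.01 m or angle between half_pale's own z axis and vertical above 0.175 rad).
It fails at once if any other cheese or thing is moved more than 15 mm (distance of any of goat_round, block_low, block_top, wax_cheese, honey_jar, pick_cup, cheese_knife from where it was at the start of the episode above 0.015 m).
It also fails if it takes over 61 s, if anything falls off the work surface, if the arm or the gripper's body presses on something with over 40 N, if the wrist force passes 120 N, or if a joint passes its speed limit or range.

ROBOT

A 7-joint arm with a two-finger parallel gripper is mounted at the origin on the work surface. World frame = base frame: x ahead of the robot, y to its left, z up, the work surface at z = 0. Lengths are in m, angles in rad, forces in N, time in s.
With the tool pointing down it reaches from about 0.425 to 0.875 m from the base axis. Payload 4.7 kg.
Tool frame: the origin (TCP) lies between the finger pads; the fingertips stand 11 mm ahead of it and the grasp point (between the pads) lies 8 mm behind it; z points along the fingers, y is the line along which they close (so a half turn about z gives the same grasp; the last joint's range is limited). The gripper opens to 87 mm and grips with 3 to 60 N. Pads are 19 mm wide; open, the fingers measure 117 mm over their backs; the gripper's body (75 mm by 190 mm) begins 51 mm behind the grasp point.
Start: joints at [1.3, 0.321, -0.07, 1.45, 0.023, 1.371, -0.057], TCP at [0.183, -0.624, 0.199] pointing down, gripper open.
Joint ranges: [-2.86, 2.86], [-0.3, 2.09], [-1.38, 1.24], [0.06, 2.45], [-1.56, 4.7], [0.09, 2.05], [-2.69, 2.69]. Speed limits (rad/s): [2.57, 2.57, 3.14, 3.14, 3.14, 3.14, 3.14].

INTERFACE

Orientations are given as a rotation vector (axis times angle).
In Python, from bench import ctrl gives the robot as it stands. The module is installed in compiled form; this text tells all that it offers.
- The arm moves only by the shell command python3 -m inch 'ROWS' [FORCE]. ROWS is JSON, a list of rows, each an object with "slide": the shift along the tool's x, y, z scaled (see below), a list of three; "angular": the turn, a rotation vector about the tool's x, y, z scaled (see below), a list of three; "claw": the opening, from -1 (shut) to 1 (fully open). In form: [{"slide": [tx, ty, tz], "angular": [rx, ry, rz], "claw": claw}, ...]. A call has 1 to 10 rows; each row is the pose to reach, as a shift and turn from the pose commanded when the call began, along the tool's axes at that moment; what a row does not reach only later rows make up. The controller multiplies each number of a shift by 0.25 m and each number of a turn by 30 degrees. A row lasts 1/10 s, in which the tool goes at most 50 mm and 8.59 degrees, less where a joint would pass 70% of its speed; a pose out of reach is approached as far as the arm can. A call with a number of a shift or a turn outside -1 to 1 is refused whole. A call with a gripper value outside its range is refused whole. The fingers move at their own pace and stop on an object; FORCE is the grip in N (left out, the last holds). Time passes only in rows, so rows that repeat a pose let the fingers close. It gives the time, the measured TCP pose, the force, the opening and the grip force at its end, in the units of the state.
- ctrl.get_state(): the state, without advancing time (a new reading comes with each control period).
- ctrl.get_image(name): name is "scene" or "top" or "wrist"; returns a dict with "color" (400x640x3 uint8, red, green, blue), "depth" (400x640 float32, m along the optical axis (not along the pixel's ray), 0 where there is no reading), "camera_matrix" (3x3 intrinsics, pixels), "extrinsics" (4x4, takes a point from camera to world coordinates); the wrist camera has in their place "tool_from_camera" (4x4, takes a point from camera to tool coordinates, whose origin is the TCP and whose axes are the flange's). Camera axes: x right, y up, looking along -z (the intrinsics and any distortion apply to the point x, -y, -z); pixel columns grow to the right and rows downward; lengths in m; the calibration is good to about 2 mm. A picture is of the moment at which its call begins: read the wrist's pose just before it.
- ctrl.close_job(): hands the job in; it is judged then, once.
Trained networks look in the newest picture that a camera, given by its name, has taken for a name from the list of things; names that differ only in an ending like _2 or _b are one class to them, and where a whole thing is asked for, a point or a joint stands for the part that bears it (a point fixed in the world has none). Each returns a list of dicts, best first, with "confidence" (0 to 1); they miss things now and then, are a little off and sometimes report something else, mostly with a low value. They report only what shows in the picture. A call takes as long as a camera call. They do not tell look-alikes from the thing itself.
- ctrl.find_in(query, camera): "bbox" ([centre column, centre row, width, height] in pixels, round what is visible of it).
- ctrl.outline_of(query, camera): "mask" (400x640 bool, what is visible of it) and "bbox" ([centre column, centre row, width, height] in pixels, round what is visible of it).
The state is a dict: "time": time; "joint_positions": joint angles; "qd": joint speeds; "joint_torque": joint torques, N m; "position": TCP position; "tool_rot": TCP orientation; "ft_force": force on the tool from outside, world axes, zero at the start; "torque": the same for the moment, N m; "grip_width": opening from 0.0 (shut) to 1.0 (fully open); "grip_force": force on a finger pad.
Only numpy, scipy, OpenCV 4.12 (cv2) and the standard library are available. Lean on these libraries where they do the work, as an engineer would, in place of code of your own. Each camera call takes 0.05 s, during which the arm holds its last target. There are 200 camera calls.

## Working session

There is one attempt and no reset: what is moved stays moved. The work goes in short steps, Python scripts to look and compute and a shell command to move; the robot and the scene stay as the last step left them, time stands still between calls to the robot, and variables do not carry over. Pictures are saved under pics/ and viewed, at most 10 in all, crops included, and the job is handed in when it is done.

```bash
mkdir -p pics
cat > h.py <<'E'
import numpy as np, cv2
from bench import ctrl
from scipy.spatial.transform import Rotation as R
def pts(im):
    d=im["depth"]; K=np.array(im["camera_matrix"]); v,u=np.mgrid[:400,:640]
    P=np.stack([(u-K[0,2])/K[0,0]*d,-(v-K[1,2])/K[1,1]*d,-d],-1)
    E=np.array(im["extrinsics"]); return P@E[:3,:3].T+E[:3,3]
def save(im,n): cv2.imwrite(n,im["color"][...,::-1])
E
python3 - <<'E'
from h import *
s=ctrl.get_state();print(s)
for c in("top","scene"):
    im=ctrl.get_image(c);save(im,f"pics/{c}0.png");P=pts(im);np.save(c+"0.npy",P)
    for q in("half_dark","half_pale","ticket_dark","ticket_pale","goat_round","block_low","wax_cheese","honey_jar","pick_cup","cheese_knife"):
        for o in ctrl.outline_of(q,c):
            m=o["mask"]&(im["depth"]>0); p=P[m]
            print(c,q,round(o["confidence"],2),np.round(o["bbox"]),np.round(np.median(p,0),3),np.round(np.percentile(p,2,axis=0),3),np.round(np.percentile(p,98,axis=0),3)) if m.any() else 0
E
```

```text
{'time': 0.0, 'joint_positions': array([ 1.30011004,  0.32182957, -0.07009371,  1.45167788,  0.02261829,
        1.37078509, -0.05691887]), 'qd': array([ 1.59220993e-04,  2.31154736e-03,  2.94147719e-04, -2.22250191e-03,
       -6.19856782e-05,  6.24496243e-04, -1.24627578e-03]), 'joint_torque': array([-9.17123289e-04, -4.91293180e+01, -4.03952077e-01, -3.12526989e+01,
       -6.38301973e-02,  4.35031636e-02,  1.16165279e-04]), 'position': array([ 0.18240004, -0.62326174,  0.19805591]), 'tool_rot': array([-3.10793690e+00, -4.45602324e-01,  6.00951617e-04]), 'ft_force': array([-0.50071894,  0.62206248, -0.72484714]), 'torque': array([0.04090087, 0.03289582, 0.01699043]), 'grip_force': 0.0, 'grip_width': 1.00090408626355}
top half_dark 0.78 [274. 186.  39.  26.] [0.511 0.18  0.071] [0.472 0.118 0.036] [0.548 0.25  0.08 ]
top half_pale 0.94 [412. 273.  66.  43.] [ 0.186 -0.261  0.076] [ 0.127 -0.359  0.018] [ 0.269 -0.193  0.084]
top half_pale 0.64 [356. 178.  37.  25.] [ 0.534 -0.117  0.071] [ 0.496 -0.179  0.019] [ 0.578 -0.047  0.079]
top ticket_dark 0.45 [279. 150.  16.   7.] [0.649
[... 2020 characters left out ...]
9 0.342 0.054] [0.575 0.316 0.035] [0.623 0.375 0.061]
scene block_low 0.9 [425. 276.  27.  27.] [0.619 0.343 0.053] [0.584 0.317 0.035] [0.623 0.374 0.061]
scene wax_cheese 0.97 [176. 210.  30.  32.] [ 0.643 -0.292  0.065] [ 0.602 -0.329  0.026] [ 0.663 -0.271  0.1  ]
scene honey_jar 0.8 [508. 243.  36.  40.] [0.407 0.504 0.056] [0.343 0.476 0.002] [0.418 0.537 0.087]
scene honey_jar 0.46 [175. 210.  28.  30.] [ 0.643 -0.292  0.064] [ 0.608 -0.326  0.031] [ 0.663 -0.271  0.099]
scene pick_cup 0.76 [504. 290.  32.  43.] [0.578 0.5   0.045] [0.536 0.475 0.004] [0.591 0.525 0.066]
scene cheese_knife 0.83 [161. 183.  63.  38.] [ 0.445 -0.506  0.013] [ 0.334 -0.527  0.001] [ 0.576 -0.495  0.022]
```

View pics/top0.png

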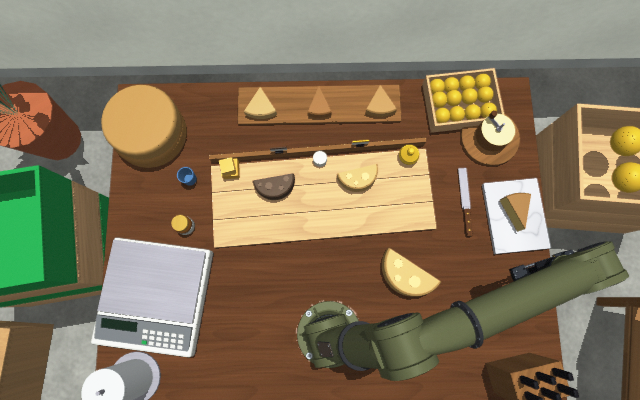

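View pics/scene0.png

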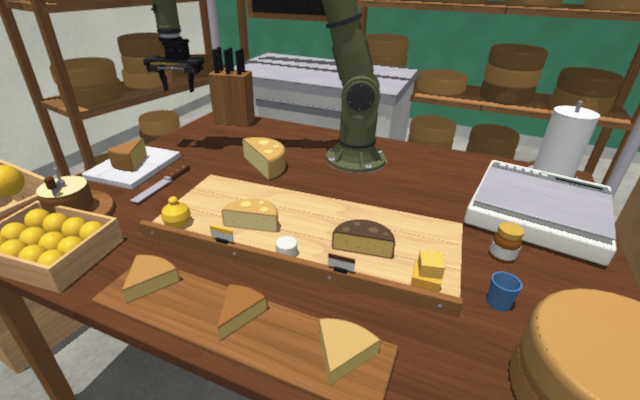

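Candidates for half_pale are the half wheel on the board at (357,177), about 150 mm wide, and the larger one on the table at (412,273). I choose the one on the board. For half_dark only (274,186) fits; the brown wedges at (319,100) and (517,208) do not. Next I measure and take a close crop.

```bash
cat >> h.py <<'E'
def half(P,c,r=0.11):
    m=(abs(P[...,0]-c[0])<r)&(abs(P[...,1]-c[1])<r)&(P[...,2]>.066)&(P[...,2]<.085)
    m=cv2.morphologyEx(m.astype(np.uint8),cv2.MORPH_OPEN,np.ones((2,2)))>0
    n,l,st,_=cv2.connectedComponentsWithStats(m.astype(np.uint8)); m=l==1+np.argmax(st[1:,4])
    return P[m][:,:2]
def fit(p):
    # largest-overlap half disc r=75: minimise outside distance + coverage on convex hull area
    from scipy.optimize import minimize
    h=cv2.convexHull((p*1e3).astype(np.float32))
    th=np.linspace(np.pi/2,3*np.pi/2,40); D=75*np.c_[np.cos(th),np.sin(th)]
    def poly(x): c,s=np.cos(x[2]),np.sin(x[2]); return (D@np.array([[c,s],[-s,c]])+x[:2]).astype(np.float32)
    def cost(x):
        q=poly(x); a=cv2.intersectConvexConvex(h,q.reshape(-1,1,2))[0]
        return cv2.contourArea(h)+cv2.contourArea(q)-2*a
    c=p.mean(0)*1e3; best=None
    for t in np.radians(np.arange(-90,91,15)):
        x0=[c[0]+32*np.cos(t),c[1]+32*np.sin(t),t]
        r=minimize(cost,x0,method="Nelder-Mead",options=dict(initial_simplex=np.array([x0,np.add(x0,[8,0,0]),np.add(x0,[0,8,0]),np.add(x0,[0,0,.15])])))
        if best is None or r.fun<best.fun: best=r
    x=best.x; return x[0]/1e3,x[1]/1e3,np.degrees(x[2]),best.fun/8836
E
python3 - <<'E'
from h import *
for c in("top","scene"):
    P=np.load(c+"0.npy")
    for n,q in(("dark",(.52,.186)),("pale",(.54,-.115))):
        p=half(P,q); print(c,n,len(p),np.round(fit(p),4))
    m=(P[...,2]>.037)&(P[...,2]<.049)&(P[...,0]>.625-.067*P[...,1])&(P[...,0]<.70-.067*P[...,1])&(abs(P[...,1])<.41)
    p=P[m]
    for lo in np.arange(-.4,.4,.05):
        w=p[(p[:,1]>=lo)&(p[:,1]<lo+.05)]
        if len(w)>3: print(c,round(lo+.025,3),len(w),np.round(np.percentile(w[:,0]+.067*(w[:,1]-lo-.025),[0,10,50,90,100]),4))
    m=(P[...,2]>.060)&(P[...,2]<.09)&(P[...,0]>.635)&(P[...,0]<.69)
    for a,b in((.1,.24),(-.2,-.06)):
        w=P[m&(P[...,1]>a)&(P[...,1]<b)]; print(c,"tick",len(w),np.round(w.min(0),3),np.round(w.max(0),3),np.round(w.mean(0),3))
a=cv2.imread("pics/top0.png")[130:210,205:445]; b=cv2.imread("pics/scene0.png")[180:300,140:460]
cv2.imwrite("pics/crop.png",np.vstack([cv2.resize(a,(720,240),interpolation=2),cv2.resize(b,(720,270),interpolation=2)]))
E
```

```text
top dark 633 [  0.4937   0.1534 -34.74     2.7434]
top pale 612 [ 4.569000e-01 -1.122000e-01 -1.264515e+02  2.637800e+00]
top -0.375 23 [0.6748 0.6765 0.6819 0.6906 0.6919]
top -0.325 57 [0.6704 0.6724 0.6811 0.6877 0.6911]
top -0.275 58 [0.6686 0.6714 0.6775 0.6843 0.688 ]
top -0.225 52 [0.6639 0.6665 0.6733 0.6806 0.6826]
top -0.175 56 [0.6607 0.6634 0.67   0.6772 0.6814]
top -0.125 29 [0.6578 0.6594 0.6638 0.6682 0.6707]
top -0.075 57 [0.6533 0.6562 0.6629 0.6712 0.6726]
top -0.025 53 [0.6519 0.6534 0.6606 0.6678 0.6712]
top 0.025 76 [0.6236 0.6375 0.6549 0.6641 0.6668]
top 0.075 62 [0.6442 0.6467 0.6536 0.6612 0.6626]
top 0.125 48 [0.6399 0.6419 0.6502 0.6582 0.6618]
top 0.175 31 [0.6385 0.6395 0.6436 0.6502 0.652 ]
top 0.225 57 [0.6341 0.6363 0.6446 0.6513 0.6549]
top 0.275 50 [0.6326 0.6344 0.6422 0.6479 0.6509]
top 0.325 56 [0.6033 0.6302 0.6387 0.6443 0.6472]
top 0.375 64 [0.6247 0.6268 0.6343 0.6419 0.6444]
top tick 48 [0.646 0.14  0.06 ] [0.653 0.199 0.089] [0.649 0.168 0.075]
top tick 52 [ 0.66  -0.156  0.06 ] [ 0.673 -0.097  0.088] [ 0.668 -0.126  0.074]
scene dark 953 [ 
[... 397 characters left out ...]
7 0.68  ]
scene -0.075 135 [0.6553 0.6604 0.6698 0.6755 0.6771]
scene -0.025 144 [0.6355 0.6575 0.6674 0.6718 0.6729]
scene 0.025 212 [0.6234 0.6387 0.6578 0.668  0.6703]
scene 0.075 156 [0.6458 0.6504 0.6606 0.6652 0.6678]
scene 0.125 157 [0.6453 0.6479 0.6576 0.6618 0.6637]
scene 0.175 119 [0.6412 0.6459 0.6565 0.6589 0.6603]
scene 0.225 174 [0.6383 0.6411 0.6504 0.6555 0.6569]
scene 0.275 186 [0.6345 0.6383 0.6469 0.6519 0.6539]
scene 0.325 268 [0.6174 0.6209 0.639  0.6481 0.6509]
scene 0.375 256 [0.6156 0.6186 0.6372 0.6448 0.6474]
scene tick 259 [0.647 0.138 0.06 ] [0.656 0.198 0.086] [0.652 0.169 0.074]
scene tick 209 [ 0.666 -0.16   0.06 ] [ 0.676 -0.098  0.087] [ 0.672 -0.128  0.074]
```

View pics/crop.png

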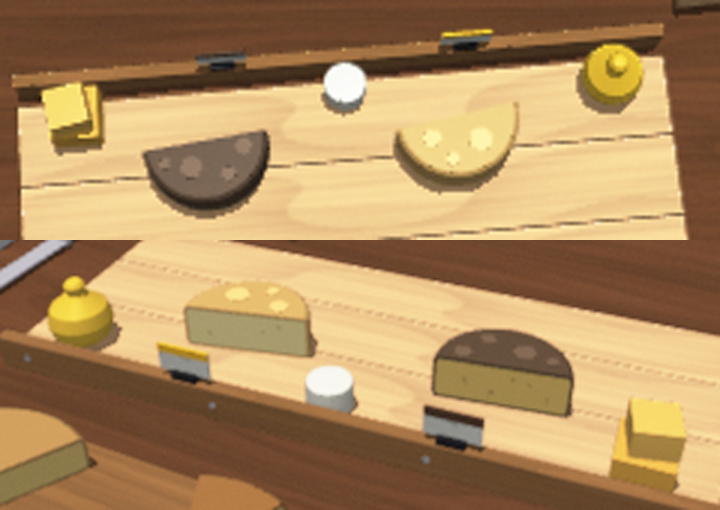

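The crop shows the dark half behind the dark-striped ticket (220,60), and the small pale half with its face turned slightly behind the yellow-striped ticket (465,38). The goat round (345,85) lies between them, so the choice holds. The half-disc fit was bad, so I'm refitting.

```bash
cat >> h.py <<'E'
def fit(p):
    from scipy.optimize import least_squares
    h=cv2.convexHull((p*1e3).astype(np.float32))[:,0].astype(float)
    h=np.vstack([a+(b-a)*np.linspace(0,1,20,endpoint=False)[:,None] for a,b in zip(h,np.roll(h,-1,0)) ]) 
    seg=np.linalg.norm(np.diff(h,axis=0,append=h[:1]),axis=1)**.5
    def res(x):
        c,s=np.cos(x[2]),np.sin(x[2]); d=h-x[:2]; u=d@[c,s]; v=d@[-s,c]
        return seg*(np.maximum(np.hypot(u,v)-75,u)+x[3])
    c=p.mean(0)*1e3; rs=[least_squares(res,[c[0]+32*np.cos(t),c[1]+32*np.sin(t),t,1],loss="soft_l1") for t in np.radians([-20,0,20])]
    r=min(rs,key=lambda r:r.cost); return r.x[0]/1e3,r.x[1]/1e3,np.degrees(r.x[2]),r.x[3]
YAW=np.radians(3.81); O=np.array([.652,0]); EX=np.array([np.cos(YAW),np.sin(YAW)]); EY=np.array([-EX[1],EX[0]])
def rail(p): d=np.asarray(p)[:2]-O; return np.round([d@EX*1e3,d@EY*1e3],1)
def world(a): return O+a[0]/1e3*EX+a[1]/1e3*EY
def report(P,c):
    for n,q in(("dark",(.55,.18)),("pale",(.57,-.115))):
        f=fit(half(P,q)); print(c,n,np.round(f,4),"rail xy mm",rail(f),"rel angle",round(f[2]-3.81,1))
E
python3 - <<'E'
from h import *
for c in("top","scene"): report(np.load(c+"0.npy"),c)
for t in((.651,.1685),(.670,-.127)): print(rail(t))
for q in((.6145,.022),(.618,-.296),(.585,.345)): print(rail(q))
s=ctrl.get_state();M=R.from_rotvec(s["tool_rot"]).as_matrix();print(M.round(3))
E
```

```text
top dark [ 1.7370000e-01  4.3680000e-01  7.9576704e+03 -3.2972690e+02] rail xy mm [-448.2  467.6] rel angle 7953.9
top pale [ 2.272000e-01 -4.448000e-01 -4.606769e+02 -3.645428e+02] rail xy mm [-453.4 -415.6] rel angle -464.5
scene dark [ 7.29800000e-01  2.46500000e-01 -2.94603613e+04 -1.56056700e+02] rail xy mm [ 94.  240.7] rel angle -29464.2
scene pale [ 9.2160000e-01  2.6500000e-02  9.0781964e+03 -3.2580380e+02] rail xy mm [270.8   8.5] rel angle 9074.4
[ 10.2 168.2]
[   9.5 -127.9]
[-36.   24.4]
[ -53.6 -293.1]
[-43.9 348.7]
[[ 0.96   0.281 -0.   ]
 [ 0.281 -0.96  -0.   ]
 [-0.     0.    -1.   ]]
```

Run:
```python
from h import *
for c in("top","scene"):
    P=np.load(c+"0.npy")
    for q in((.52,.18),(.54,-.115)):
        p=half(P,q,.09); print(c,len(p),p.min(0),p.max(0),p.mean(0)); print(cv2.minAreaRect((p*1e3).astype(np.float32)))
```

```text
top 633 [0.12132682 0.00906323] [0.55173469 0.25479343] [0.50877753 0.18174272]
((325.4818420410156, 133.48974609375), (456.4910583496094, 142.34059143066406), 14.042848587036133)
top 612 [ 0.12132682 -0.19487803] [0.57836849 0.00906323] [ 0.53384327 -0.11950126]
((374.52154541015625, -36.849578857421875), (125.84932708740234, 499.023193359375), 65.56765747070312)
scene 953 [0.42932646 0.11710224] [1.26809388 0.3554178 ] [0.52936129 0.18786392]
((857.2184448242188, 229.30152893066406), (847.0864868164062, 146.08309936523438), 7.278997421264648)
scene 754 [ 0.45175868 -0.18399358] [1.26809388 0.3554178 ] [ 0.55122961 -0.11280983]
((893.9296875, 67.3780517578125), (933.400146484375, 143.62127685546875), 28.84242057800293)
```

```bash
sed -i 's/    return P\[m\]\[:,:2\]/    m\&=(abs(P[...,0]-c[0])<r)\&(abs(P[...,1]-c[1])<r)\&(P[...,2]>.066)\&(P[...,2]<.085); return P[m][:,:2]/' h.py
python3 - <<'E'
from h import *
for c in("top","scene"): report(np.load(c+"0.npy"),c)
E
```

```text
top dark [0.5438 0.1879 8.7126 2.1635] rail xy mm [-95.5 194.7] rel angle 4.9
top pale [ 0.5688 -0.1116 13.396   2.7095] rail xy mm [ -90.4 -105.8] rel angle 9.6
scene dark [0.552  0.1899 9.3484 2.8421] rail xy mm [-87.2 196.1] rel angle 5.5
scene pale [ 0.5769 -0.1084 13.3811  3.1384] rail xy mm [ -82.1 -103.2] rel angle 9.6
```

```bash
cat >> h.py <<'E'
def plan(rx,ry,z,yaw=0):
    "numbers to bring the TCP to rail-frame (rx,ry) mm, height z m, tool x at yaw deg from rail x, pointing down"
    s=ctrl.get_state(); M=R.from_rotvec(s["tool_rot"]); t=np.append(world((rx,ry)),z)
    y=YAW+np.radians(yaw); c,sn=np.cos(y),np.sin(y); T=R.from_matrix(np.array([[c,sn,0],[sn,-c,0],[0,0,-1]]))
    print("t",round(s["time"],2),"tcp",s["position"].round(4),"rail",rail(s["position"]),"F",s["ft_force"].round(1))
    print("slide",(M.inv().apply(t-s["position"])/.25).round(3),"ang",(np.degrees((M.inv()*T).as_rotvec())/30).round(3))
E
python3 -c "
from h import *
plan(-185,-104,.15)"
```

```text
t 1.1 tcp [ 0.1826 -0.6238  0.1992] rail [-509.8 -591.3] F [-0.4  0.  -0.4]
slide [ 1.691 -1.621  0.197] ang [0.    0.    0.417]
```

```bash
python3 -m inch '[{"slide":[0.84,-0.81,0.1],"angular":[0,0,0.4],"claw":1},{"slide":[0.84,-0.81,0.1],"angular":[0,0,0.4],"claw":1},{"slide":[0.84,-0.81,0.1],"angular":[0,0,0.4],"claw":1},{"slide":[0.84,-0.81,0.1],"angular":[0,0,0.4],"claw":1},{"slide":[0.84,-0.81,0.1],"angular":[0,0,0.4],"claw":1},{"slide":[0.84,-0.81,0.1],"angular":[0,0,0.4],"claw":1},{"slide":[0.84,-0.81,0.1],"angular":[0,0,0.4],"claw":1},{"slide":[0.84,-0.81,0.1],"angular":[0,0,0.4],"claw":1},{"slide":[0.84,-0.81,0.1],"angular":[0,0,0.4],"claw":1}]'
python3 -c "
from h import *
plan(-185,-104,.15)"
```

```text
time: 2.0
position: [0.3265, -0.3718, 0.1744]
tool_rot: [3.138, 0.115, -0.0]
ft_force: [-0.0, -0.1, -0.5]
grip_width: 1.003
grip_force: 0.0
t 2.0 tcp [ 0.3265 -0.3718  0.1744] rail [-349.5 -349.4] F [-0.  -0.1 -0.5]
slide [ 0.665 -0.977  0.097] ang [0.002 0.    0.013]
```

```bash
python3 -m inch '[{"slide":[0.665,-0.975,0.1],"angular":[0,0,0.013],"claw":1},{"slide":[0.665,-0.975,0.1],"angular":[0,0,0.013],"claw":1},{"slide":[0.665,-0.975,0.1],"angular":[0,0,0.013],"claw":1},{"slide":[0.665,-0.975,0.1],"angular":[0,0,0.013],"claw":1},{"slide":[0.665,-0.975,0.1],"angular":[0,0,0.013],"claw":1},{"slide":[0.665,-0.975,0.1],"angular":[0,0,0.013],"claw":1},{"slide":[0.665,-0.975,0.1],"angular":[0,0,0.013],"claw":1},{"slide":[0.665,-0.975,0.1],"angular":[0,0,0.013],"claw":1},{"slide":[0.665,-0.975,0.1],"angular":[0,0,0.013],"claw":1}]'
python3 - <<'E'
from h import *
s=ctrl.get_state(); im=ctrl.get_image("wrist"); save(im,"pics/w1.png")
T=np.eye(4);T[:3,:3]=R.from_rotvec(s["tool_rot"]).as_matrix();T[:3,3]=s["position"]
im["extrinsics"]=T@np.array(im["tool_from_camera"]); P=pts(im)
p=half(P,(.55,-.115),.1); print(len(p)); f=fit(p); print(f,rail(f),f[2]-3.81)
plan(-185,-104,.037)
E
```

```text
time: 2.9
position: [0.4742, -0.1174, 0.149]
tool_rot: [3.14, 0.102, -0.001]
ft_force: [0.7, -0.4, 0.3]
grip_width: 0.999
grip_force: 0.0
9988
(np.float64(0.5716862115645281), np.float64(-0.11118115702329201), np.float64(12.957658778149254), np.float64(0.8574737320091144)) [ -87.5 -105.6] 9.147658778149253
t 2.95 tcp [ 0.4741 -0.1174  0.1491] rail [-185.3 -105.3] F [ 0.2 -0.4  0. ]
slide [ 0.001 -0.006  0.448] ang [ 0.001  0.001 -0.004]
```

View pics/w1.png

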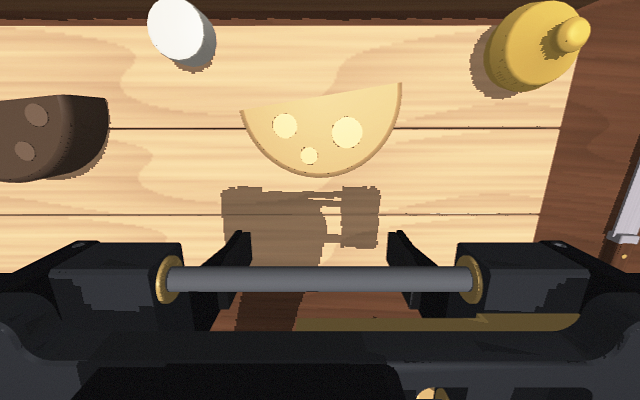

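The wrist view shows the pale half at (322,130) with its right corner ahead, and the open fingers centred behind it. I lower them and push with both fingertips cradling the rind.

```bash
python3 -m inch '[{"slide":[0,0,0.2],"angular":[0,0,0],"claw":1},{"slide":[0,0,0.35],"angular":[0,0,0],"claw":1},{"slide":[0,0,0.448],"angular":[0,0,0],"claw":1},{"slide":[0,0,0.448],"angular":[0,0,0],"claw":1},{"slide":[0.05,0,0.448],"angular":[0,0,0],"claw":1},{"slide":[0.1,0,0.448],"angular":[0,0,0],"claw":1},{"slide":[0.1,0,0.448],"angular":[0,0,0],"claw":1}]' && python3 -m inch '[{"slide":[0.03,0.01,0],"angular":[0,0,0],"claw":1},{"slide":[0.06,0.02,0],"angular":[0,0,0],"claw":1},{"slide":[0.09,0.04,0],"angular":[0,0,0],"claw":1},{"slide":[0.12,0.06,0],"angular":[0,0,0],"claw":1},{"slide":[0.15,0.08,0],"angular":[0,0,0],"claw":1},{"slide":[0.18,0.09,0],"angular":[0,0,0],"claw":1},{"slide":[0.21,0.09,0],"angular":[0,0,0],"claw":1},{"slide":[0.24,0.09,0],"angular":[0,0,0],"claw":1},{"slide":[0.24,0.09,0],"angular":[0,0,0],"claw":1}]'
cat >> h.py <<'E'
def wrist(q,r=.1):
    s=ctrl.get_state(); im=ctrl.get_image("wrist")
    T=np.eye(4);T[:3,:3]=R.from_rotvec(s["tool_rot"]).as_matrix();T[:3,3]=s["position"]
    im["extrinsics"]=T@np.array(im["tool_from_camera"]); P=pts(im)
    p=half(P,world(q),r); f=fit(p); print("n",len(p),"fit",np.round(f,4),"rail",rail(f),"rel",round(f[2]-3.81,2)); return im,P
E
python3 - <<'E'
from h import *
im,P=wrist((-50,-125)); save(im,"pics/w2.png"); plan(-70,-128,.037)
E
```

```text
time: 3.65
position: [0.5034, -0.1136, 0.0392]
tool_rot: [3.139, 0.108, 0.008]
ft_force: [1.2, -0.4, -0.5]
grip_width: 0.999
grip_force: 0.0
time: 4.55
position: [0.5615, -0.1318, 0.0375]
tool_rot: [3.139, 0.108, -0.0]
ft_force: [-1.2, -0.4, 1.8]
grip_width: 1.001
grip_force: 1.2
n 25982 fit [ 0.6294 -0.1233 14.7841 -2.0485] rail [ -30.8 -121.6] rel 10.97
t 4.6 tcp [ 0.5615 -0.1318  0.0375] rail [ -99.1 -125.5] F [-0.9  0.2  1.3]
slide [0.116 0.01  0.002] ang [ 0.001 -0.001  0.004]
```

View pics/w2.png

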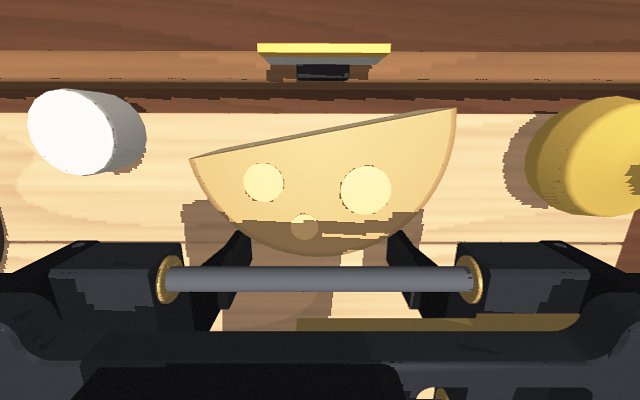

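The fingers cradle the pale half; its cut face runs from (190,158) to (455,108) and the ticket is centred at column 324. I keep pushing so that the rail squares it.

```bash
python3 -m inch '[{"slide":[0.03,0.006,0],"angular":[0,0,0],"claw":1},{"slide":[0.05,0.006,0],"angular":[0,0,0],"claw":1},{"slide":[0.07,0.006,0],"angular":[0,0,0],"claw":1},{"slide":[0.085,0.006,0],"angular":[0,0,0],"claw":1},{"slide":[0.1,0.006,0],"angular":[0,0,0],"claw":1},{"slide":[0.1,0.006,0],"angular":[0,0,0],"claw":1}]'
python3 - <<'E'
from h import *
im,P=wrist((-20,-127)); save(im,"pics/w3.png"); plan(-70,-128,.037)
E
```

```text
time: 5.2
position: [0.5781, -0.1315, 0.0364]
tool_rot: [-3.139, -0.104, 0.027]
ft_force: [-21.6, 2.5, 14.9]
grip_width: 0.999
grip_force: 12.4
n 26426 fit [ 0.6461 -0.1237 13.7991 -1.7924] rail [ -14.1 -123. ] rel 9.99
t 5.25 tcp [ 0.5781 -0.1315  0.0364] rail [ -82.5 -126.3] F [-21.6   1.3  15.9]
slide [ 0.05   0.007 -0.003] ang [-0.002  0.032 -0.001]
```

View pics/w3.png

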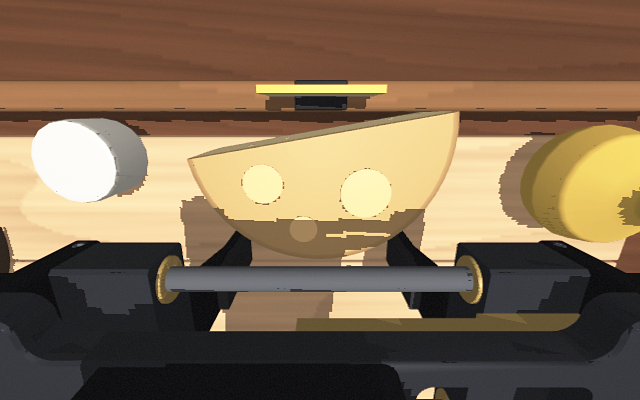

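The right corner jams on the rail at 21 N, because friction in the cradle stops the half turning. I ease off and twist the cradle clockwise about the half's centre while advancing.

```bash
python3 -m inch '[{"slide":[-0.025,0,0],"angular":[0,0,0],"claw":1},{"slide":[-0.02,-0.006,0],"angular":[0,0,0.04],"claw":1},{"slide":[-0.015,-0.012,0],"angular":[0,0,0.08],"claw":1},{"slide":[-0.01,-0.018,0],"angular":[0,0,0.13],"claw":1},{"slide":[-0.005,-0.025,0],"angular":[0,0,0.18],"claw":1},{"slide":[0,-0.032,0],"angular":[0,0,0.23],"claw":1},{"slide":[0.005,-0.04,0],"angular":[0,0,0.28],"claw":1},{"slide":[0.01,-0.048,0],"angular":[0,0,0.33],"claw":1},{"slide":[0.01,-0.048,0],"angular":[0,0,0.33],"claw":1}]'
python3 - <<'E'
from h import *
im,P=wrist((-20,-127)); save(im,"pics/w4.png"); plan(-68,-115,.037,-10)
E
```

```text
time: 6.15
position: [0.5884, -0.1191, 0.0373]
tool_rot: [3.137, -0.165, 0.002]
ft_force: [-1.8, -0.4, -0.8]
grip_width: 1.001
grip_force: 0.7
n 26031 fit [ 0.657  -0.1232  3.544  -1.7193] rail [  -3.2 -123.3] rel -0.27
t 6.2 tcp [ 0.5882 -0.1191  0.0372] rail [ -71.5 -114.6] F [-1.4 -0.5 -1.2]
slide [ 0.014 -0.001  0.001] ang [-0.    -0.002  0.007]
```

```bash
python3 -m inch '[{"slide":[0.01,0,0],"angular":[0,0,0],"claw":1},{"slide":[0.02,0,0],"angular":[0,0,0],"claw":1},{"slide":[0.028,0,0],"angular":[0,0,0],"claw":1},{"slide":[0.028,0,0],"angular":[0,0,0],"claw":1}]'
python3 - <<'E'
from h import *
im,P=wrist((-20,-127)); save(im,"pics/w5.png"); plan(-140,-100,.037,-10)
E
```

```text
time: 6.6
position: [0.5908, -0.1196, 0.0371]
tool_rot: [3.137, -0.163, -0.014]
ft_force: [-12.9, 0.4, 9.7]
grip_width: 1.0
grip_force: 6.8
n 26218 fit [ 0.659  -0.1223  3.8592 -1.9594] rail [  -1.1 -122.5] rel 0.05
t 6.65 tcp [ 0.5908 -0.1196  0.0371] rail [ -69.  -115.3] F [-12.3   0.2   9.5]
slide [-0.29  -0.012  0.003] ang [0.002 0.016 0.008]
```

View pics/w5.png

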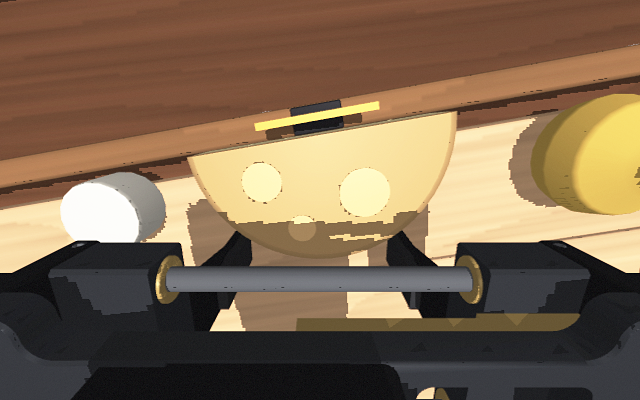

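The cut face now lies flat along the rail, from (188,157) to (457,112), with the ticket above its middle at (317,117). I retreat and go to the dark half.

```bash
python3 -m inch '[{"slide":[-0.04,0,0],"angular":[0,0,0],"claw":1},{"slide":[-0.15,0,0],"angular":[0,0,0],"claw":1},{"slide":[-0.32,0,0],"angular":[0,0,0],"claw":1},{"slide":[-0.4,0,-0.1],"angular":[0,0,0],"claw":1},{"slide":[-0.4,0,-0.25],"angular":[0,0,0],"claw":1},{"slide":[-0.4,0,-0.45],"angular":[0,0,0],"claw":1},{"slide":[-0.4,0,-0.45],"angular":[0,0,0],"claw":1}]'
python3 -c "
from h import *
plan(-190,195,.15)"
```

```text
time: 7.35
position: [0.5009, -0.11, 0.157]
tool_rot: [3.134, -0.163, 0.023]
ft_force: [0.8, 0.2, 0.8]
grip_width: 0.998
grip_force: 0.0
t 7.35 tcp [ 0.5009 -0.11    0.157 ] rail [-158.1  -99.7] F [0.8 0.2 0.8]
slide [-0.326 -1.14   0.02 ] ang [ 0.008 -0.028 -0.325]
```

```bash
python3 -m inch '[{"slide":[-0.32,-0.99,0.02],"angular":[0,0,-0.32],"claw":1},{"slide":[-0.32,-0.99,0.02],"angular":[0,0,-0.32],"claw":1},{"slide":[-0.32,-0.99,0.02],"angular":[0,0,-0.32],"claw":1},{"slide":[-0.32,-0.99,0.02],"angular":[0,0,-0.32],"claw":1},{"slide":[-0.32,-0.99,0.02],"angular":[0,0,-0.32],"claw":1},{"slide":[-0.32,-0.99,0.02],"angular":[0,0,-0.32],"claw":1},{"slide":[-0.32,-0.99,0.02],"angular":[0,0,-0.32],"claw":1},{"slide":[-0.32,-0.99,0.02],"angular":[0,0,-0.32],"claw":1}]'
python3 - <<'E'
from h import *
im,P=wrist((-115,195)); plan(-187,195,.037)
E
```

```text
time: 8.15
position: [0.4421, 0.1438, 0.1445]
tool_rot: [3.139, 0.098, 0.001]
ft_force: [0.6, 0.1, -0.5]
grip_width: 1.0
grip_force: 0.0
n 10768 fit [0.5472 0.1885 9.3385 0.8728] rail [-92.1 195.1] rel 5.53
t 8.2 tcp [0.4421 0.1432 0.1445] rail [-199.9  156.8] F [-0.3 -0.3 -0.2]
slide [ 0.051 -0.153  0.43 ] ang [ 0.001 -0.001 -0.011]
```

```bash
python3 -m inch '[{"slide":[0.05,-0.153,0.05],"angular":[0,0,-0.01],"claw":1},{"slide":[0.05,-0.153,0.2],"angular":[0,0,-0.01],"claw":1},{"slide":[0.05,-0.153,0.35],"angular":[0,0,-0.01],"claw":1},{"slide":[0.05,-0.153,0.43],"angular":[0,0,-0.01],"claw":1},{"slide":[0.05,-0.153,0.43],"angular":[0,0,-0.01],"claw":1},{"slide":[0.1,-0.153,0.43],"angular":[0,0,-0.01],"claw":1},{"slide":[0.14,-0.153,0.43],"angular":[0,0,-0.01],"claw":1},{"slide":[0.14,-0.153,0.43],"angular":[0,0,-0.01],"claw":1}]' && python3 -m inch '[{"slide":[0.03,0,0],"angular":[0,0,0],"claw":1},{"slide":[0.06,0.01,0],"angular":[0,0,0],"claw":1},{"slide":[0.09,0.025,0],"angular":[0,0,0],"claw":1},{"slide":[0.12,0.04,0],"angular":[0,0,0],"claw":1},{"slide":[0.15,0.055,0],"angular":[0,0,0],"claw":1},{"slide":[0.18,0.07,0],"angular":[0,0,0],"claw":1},{"slide":[0.21,0.085,0],"angular":[0,0,0],"claw":1},{"slide":[0.24,0.1,0],"angular":[0,0,0],"claw":1},{"slide":[0.26,0.1,0],"angular":[0,0,0],"claw":1},{"slide":[0.26,0.1,0],"angular":[0,0,0],"claw":1}]'
python3 - <<'E'
from h import *
im,P=wrist((-55,172)); save(im,"pics/w6.png"); plan(-68,170,.037,-6)
E
```

```text
time: 9.0
position: [0.4772, 0.1853, 0.0387]
tool_rot: [-3.139, -0.104, -0.005]
ft_force: [-0.5, -0.3, -0.0]
grip_width: 1.003
grip_force: 0.0
time: 10.0
position: [0.5408, 0.1652, 0.0375]
tool_rot: [-3.14, -0.108, 0.0]
ft_force: [-2.0, 0.3, 3.8]
grip_width: 1.003
grip_force: 2.1
n 25934 fit [ 0.6088  0.1733 11.0947 -1.9642] rail [-31.6 175.8] rel 7.28
t 10.05 tcp [0.5408 0.1651 0.0374] rail [-100.   172.2] F [-2.8  0.3  2.8]
slide [0.128 0.009 0.002] ang [-0.    -0.001  0.204]
```

View pics/w6.png

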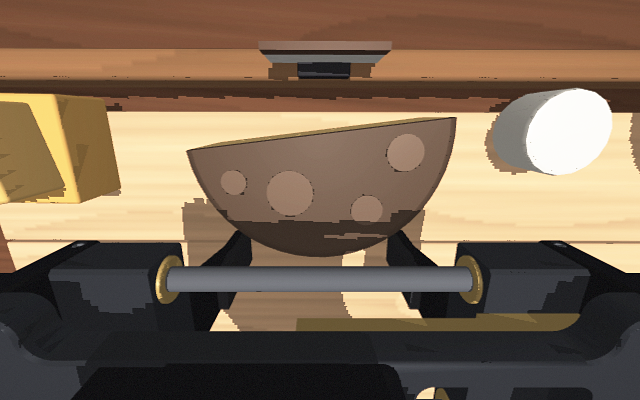

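The dark half is cradled, its face running from (188,150) to (456,118), with the ticket centred at column 325. I apply the same clockwise twist while advancing.

```bash
python3 -m inch '[{"slide":[0.02,0.002,0],"angular":[0,0,0.02],"claw":1},{"slide":[0.035,-0.001,0],"angular":[0,0,0.05],"claw":1},{"slide":[0.05,-0.004,0],"angular":[0,0,0.09],"claw":1},{"slide":[0.065,-0.008,0],"angular":[0,0,0.13],"claw":1},{"slide":[0.08,-0.013,0],"angular":[0,0,0.17],"claw":1},{"slide":[0.095,-0.018,0],"angular":[0,0,0.21],"claw":1},{"slide":[0.11,-0.022,0],"angular":[0,0,0.245],"claw":1},{"slide":[0.11,-0.022,0],"angular":[0,0,0.245],"claw":1}]'
python3 - <<'E'
from h import *
im,P=wrist((-25,172)); plan(-68,177,.037,-7)
E
```

```text
time: 10.85
position: [0.567, 0.1721, 0.0372]
tool_rot: [3.139, -0.094, -0.002]
ft_force: [-4.9, -0.3, 3.5]
grip_width: 0.999
grip_force: 2.9
n 26030 fit [ 0.6354  0.1717  3.551  -1.8396] rail [ -5.1 172.4] rel -0.26
t 10.9 tcp [0.567  0.1721 0.0372] rail [-73.4 177.3] F [-5.9 -0.1  4.1]
slide [ 0.022 -0.001  0.001] ang [ 0.002  0.002 -0.008]
```

```bash
python3 -m inch '[{"slide":[0.01,0,0],"angular":[0,0,0],"claw":1},{"slide":[0.02,0,0],"angular":[0,0,0],"claw":1},{"slide":[0.028,0,0],"angular":[0,0,0],"claw":1},{"slide":[0.032,0,0],"angular":[0,0,0],"claw":1},{"slide":[0.032,0,0],"angular":[0,0,0],"claw":1}]'
python3 - <<'E'
from h import *
im,P=wrist((-25,172)); save(im,"pics/w7.png"); plan(-140,180,.037,-7)
E
```

```text
time: 11.4
position: [0.5708, 0.1718, 0.0369]
tool_rot: [3.137, -0.091, -0.014]
ft_force: [-14.8, -1.4, 11.7]
grip_width: 0.998
grip_force: 8.1
n 26130 fit [ 0.6395  0.1712  3.8776 -1.5321] rail [ -1.1 171.7] rel 0.07
t 11.45 tcp [0.5708 0.1718 0.0369] rail [-69.6 176.8] F [-14.6  -1.   11.9]
slide [-0.281  0.022  0.002] ang [ 0.006  0.016 -0.005]
```

View pics/w7.png

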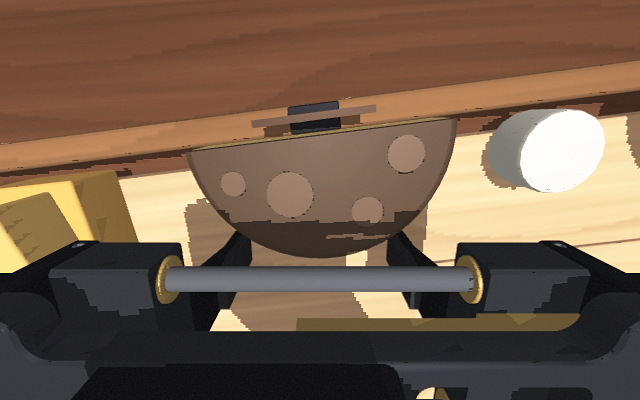

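The dark half now lies flat too, from (188,152) to (456,120), with its ticket at (314,116). I retreat and check from the cameras.

```bash
python3 -m inch '[{"slide":[-0.04,0,0],"angular":[0,0,0],"claw":1},{"slide":[-0.15,0,0],"angular":[0,0,0],"claw":1},{"slide":[-0.32,0,0],"angular":[0,0,0],"claw":1},{"slide":[-0.42,0,-0.1],"angular":[0,0,0],"claw":1},{"slide":[-0.42,0,-0.25],"angular":[0,0,0],"claw":1},{"slide":[-0.42,0,-0.45],"angular":[0,0,0],"claw":1},{"slide":[-0.42,0,-0.45],"angular":[0,0,0],"claw":1},{"slide":[-0.42,0,-0.45],"angular":[0,0,0],"claw":1}]'
python3 - <<'E'
from h import *
im,P=wrist((-35,172),.06); 
im=ctrl.get_image("scene"); P=pts(im); save(im,"pics/s2.png")
P0=np.load("scene0.npy")
for n,y in(("dark",168),("pale",-128)):
    for PP in (P,):
        p=half(PP,world((-40,y)),.085); f=fit(p); print(n,rail(f),f[2]-3.81)
# profile of gap and the half's y extent at the top (z .06-.08)
        rx=(PP[...,:2]-O)@EX*1e3; ry=(PP[...,:2]-O)@EY*1e3
        m=(abs(rx+40)<45)&(abs(ry-y)<100)&(PP[...,2]>.06)&(PP[...,2]<.08); print("y ext",np.percentile(ry[m],[.3,99.7]),"front x",np.percentile(rx[m],99))
a=cv2.imread("pics/s2.png")[180:310,130:470]; cv2.imwrite("pics/s2c.png",cv2.resize(a,(780,298),interpolation=2))
E
```

```text
time: 12.25
position: [0.4726, 0.1777, 0.151]
tool_rot: [3.14, -0.095, 0.009]
ft_force: [-0.8, 0.3, -1.1]
grip_width: 0.999
grip_force: 0.0
n 11629 fit [0.641  0.1691 2.6598 1.0085] rail [  0.3 169.4] rel -1.15
dark [  9.  169.3] -0.5695223617083807
y ext [ 93.13244464 239.61385172] front x 1.751588493741329
pale [   9.3 -123.2] 3.7331341267463087
y ext [-201.15105155  -54.97180202] front x 0.8813038589067251
```

View pics/s2c.png

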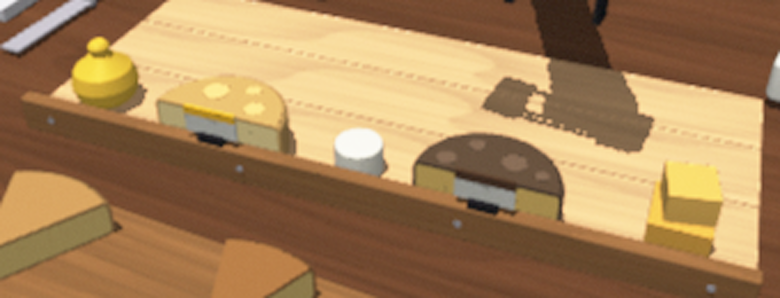

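Both look seated and centred. I make one numeric check of each cut face's ends against the rail.

Run:
```python
from h import *
for c in("scene","top"):
  P=pts(ctrl.get_image(c)); rx=(P[...,:2]-O)@EX*1e3; ry=(P[...,:2]-O)@EY*1e3; z=P[...,2]
  for n,y in(("dark",168),("pale",-128)):
    for a,b in((-70,-50),(-50,-35),(35,50),(50,70)):
        m=(ry>y+a)&(ry<y+b)&(z>.05)&(z<.085)&(rx>-50)&(rx<25); r=(ry>y+a)&(ry<y+b)&(z>.04)&(z<.0455)&(rx>-3)&(rx<30)
        print(c,n,a,b,"face",np.percentile(rx[m],[90,97]).round(1),"rail max",np.percentile(rx[r],97).round(1))
```

```text
scene dark -70 -50 face [0.6 1.2] rail max 18.2
scene dark -50 -35 face [0.6 1.1] rail max 18.1
scene dark 35 50 face [0.5 1.2] rail max 18.2
scene dark 50 70 face [0.6 1.5] rail max 18.7
scene pale -70 -50 face [-0.3  0.5] rail max 18.9
scene pale -50 -35 face [-0.7  0. ] rail max 18.4
scene pale 35 50 face [0.4 1.1] rail max 18.3
scene pale 50 70 face [0.2 0.7] rail max 18.6
top dark -70 -50 face [-4.9 -2.9] rail max 16.2
top dark -50 -35 face [-4.4 -2.5] rail max 15.8Traceback (most recent call last):
  File "<stdin>", line 7, in <module>
    return _quantile_unchecked(
        a, q, axis, out, overwrite_input, method, keepdims, weights)
    return _ureduce(a,
                    func=_quantile_ureduce_func,
    ...<5 lines>...
                    overwrite_input=overwrite_input,
                    method=method)
    r = func(a, **kwargs)
    result = _quantile(arr,
                       quantiles=q,
    ...<2 lines>...
                       out=out,
                       weights=wgt)
    slices_having_nans = np.isnan(arr[-1, ...])
                                  ~~~^^^^^^^^^
IndexError: index -1 is out of bounds for axis 0 with size 0
```

Both faces are parallel to the rail and within about 1 mm of it, 18 mm from its outer edge.

```bash
python3 -c "
from bench import ctrl
print(ctrl.close_job())"
```

```text
the job is handed in; nothing more can be done
None
```

I handed the job in at about 12.5 s of robot time: both half wheels lie flat against the rail, within about 1 mm and centred behind their own tickets to about 2 mm by my last camera check, though the hand-in call did not return a verdict.

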